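# Set the reorder tags on the fixings rack

## Robot

A 6-joint arm with a two-finger parallel gripper is mounted at the origin on a cart in front of the work surface, level with it; the furniture and walls round the work are solid. World frame = base frame: x ahead of the robot, y to its left, z up, the work surface at z = 0. Lengths are in m, angles in rad, forces in N, time in s.
With the tool pointing down it reaches from about 0.375 to 0.9 m from the base axis. Payload 3.1 kg.
Tool frame: the origin (TCP) lies at the very end of the fingers, on their centre line; the grasp point (between the pads) lies 19 mm behind it; z points along the fingers, y is the line along which they close (so a half turn about z gives the same grasp; the last joint's range is limited). The gripper opens to 85 mm and grips with 20 to 120 N. Pads are 22 mm wide; open, the fingers measure 114 mm over their backs; the gripper's body (76 mm by 85 mm) begins 54 mm behind the grasp point. The pads swing forward as they close: fully open they stand 13 mm farther back than shut.
Start: joints at [-1.294, 0.527, 1.433, -0, 1.181, -0.178], TCP at [0.275, -0.561, 0.231] pointing down, gripper open.
Joint ranges: [-3.08, 3.08], [-0.75, 2.2], [0.22, 2.44], [-1.43, 4.57], [0, 2.65], [-2.85, 2.85]. Speed limits (rad/s): [2.79, 2.79, 3.14, 3.14, 3.14, 3.14].

## Interface

Orientations are given as a unit quaternion [w, x, y, z].
In Python, from workcell import move_to, move_l, movej, set_gripper, pause, inverse_kinematics, sense, camera, PlanningError, hand_in gives the robot as it stands. Calls block until the motion is done:
- move_to(position, orientation): joint-space move of the TCP to a pose.
- move_l(position, attitude=None, velocity=0.15): straight line of the TCP; attitude=None keeps the orientation; velocity is the mean speed in m/s.
- movej(angles): joint-space move.
- set_gripper(opening, grip_force=None): finger opening in m; grip_force is the grip in N (None keeps the last); returns when the fingers have stopped.
- pause(seconds).
- inverse_kinematics(position, orientation): joint angles nearest the present ones, or None.
- sense(): the state.
- camera(name): name is "side" or "top" or "wrist"; returns a dict with "pixels" (400x640x3 uint8, red, green, blue), "camera_matrix" (3x3 intrinsics, pixels), "R" (3x3) and "t" (3): a world point X has camera coordinates R X + t. Camera axes: x right, y down, z forward; pixel columns grow to the right and rows downward; lengths in m; the calibration is good to about 2 mm. A picture is of the moment at which its call begins. There is no depth.
A pose or a line that the arm cannot do raises PlanningError and nothing moves.
- hand_in(): hands the job in; it is judged then, once.
The state is a dict: "t": time; "qpos": joint angles; "joint_vel": joint speeds; "joint_efforts": joint torques, N m; "tool_pos": TCP position; "orientation": TCP orientation; "force": force on the tool from outside, world axes, zero at the start; "torque": the same for the moment, N m; "finger_gap": finger opening in m; "finger_force": force on a finger pad.
Only numpy, scipy, OpenCV 4.12 (cv2) and the standard library are available. Lean on these libraries where they do the work, as an engineer would, in place of code of your own. Each camera call takes 0.05 s, during which the arm holds its last target. There are 200 camera calls.

## Task

Bring the reorder tags on the fixings rack up to date: each full tin's tag must show you its green face and each empty tin's tag its red face, every tag lying fully over against its stop. Push over with a fingertip, gently, only the tags that are wrong and leave those already right as they are. Do not lift or shift the tins, and leave the other things on the bench alone.

Things in the scene. Friction and masses are not known exactly. Their poses are not given: they have to be found in the camera images.
- rack: Plywood rack, 470 mm wide (y), 135 mm deep (x), four stalls 115 mm apart; floor 9 mm thick, dividers and cheeks up to 59 mm high, front lip 24 mm. The top edge of its 9 mm back board, 88 mm above the bench, carries the tags. Origin: on the bench under its middle; stall centres at x -6, y -172.5, -57.5, 57.5, 172.5 mm. x points away from the robot, y left; yaw -0.05 to 0.15 rad.
- tag_a: One of four hinge clips on top of the back board, behind the middle of a stall (which varies): it belongs to the tin there, 58 mm in front of it. Axes as the rack's. Origin: on the hinge axis at half the leaf's height, 121 mm above the bench. The axis leans 15 degrees back. The clip reaches 94 mm above the bench; round the leaf is free space, but a 240 mm high cabinet stands 75 mm or more behind.
- tag_b: One of four hinge clips on top of the back board, behind the middle of a stall (which varies): it belongs to the tin there, 58 mm in front of it. Axes as the rack's. Origin: on the hinge axis at half the leaf's height, 121 mm above the bench. The axis leans 15 degrees back. The clip reaches 94 mm above the bench; round the leaf is free space, but a 240 mm high cabinet stands 75 mm or more behind.
- tag_c: One of four hinge clips on top of the back board, behind the middle of a stall (which varies): it belongs to the tin there, 58 mm in front of it. Axes as the rack's. Origin: on the hinge axis at half the leaf's height, 121 mm above the bench. The axis leans 15 degrees back. The clip reaches 94 mm above the bench; round the leaf is free space, but a 240 mm high cabinet stands 75 mm or more behind.
- tag_d: One of four hinge clips on top of the back board, behind the middle of a stall (which varies): it belongs to the tin there, 58 mm in front of it. Axes as the rack's. Origin: on the hinge axis at half the leaf's height, 121 mm above the bench. The axis leans 15 degrees back. The clip reaches 94 mm above the bench; round the leaf is free space, but a 240 mm high cabinet stands 75 mm or more behind.
- flag_a (a joint): Leaf of tag_a, a 3 mm plate 94 to 148 mm above the bench, free edge 50 mm from the hinge. 0 (stop): lies left of the pin (rack +y, 20 degrees forward of the board's line), red face (white bar) to the robot; 1.22: points to the robot; 2.44 (stop): lies right, green face (white disc) seen. Turns lightly; once 15 degrees past 1.22 it sinks to that stop in 3 s and stays. Push from behind.
- flag_b (a joint): Leaf of tag_b, a 3 mm plate 94 to 148 mm above the bench, free edge 50 mm from the hinge. 0 (stop): lies left of the pin (rack +y, 20 degrees forward of the board's line), red face (white bar) to the robot; 1.22: points to the robot; 2.44 (stop): lies right, green face (white disc) seen. Turns lightly; once 15 degrees past 1.22 it sinks to that stop in 3 s and stays. Push from behind.
- flag_c (a joint): Leaf of tag_c, a 3 mm plate 94 to 148 mm above the bench, free edge 50 mm from the hinge. 0 (stop): lies left of the pin (rack +y, 20 degrees forward of the board's line), red face (white bar) to the robot; 1.22: points to the robot; 2.44 (stop): lies right, green face (white disc) seen. Turns lightly; once 15 degrees past 1.22 it sinks to that stop in 3 s and stays. Push from behind.
- flag_d (a joint): Leaf of tag_d, a 3 mm plate 94 to 148 mm above the bench, free edge 50 mm from the hinge. 0 (stop): lies left of the pin (rack +y, 20 degrees forward of the board's line), red face (white bar) to the robot; 1.22: points to the robot; 2.44 (stop): lies right, green face (white disc) seen. Turns lightly; once 15 degrees past 1.22 it sinks to that stop in 3 s and stays. Push from behind.
- full_1: Full tin: loose round grey tin 81 mm across, 51 mm high, filled with pale screws, in one of the stalls (which one varies). Origin: centre of its underside. About 0.3 to 0.65 kg.
- full_2: Full tin: loose round grey tin 81 mm across, 51 mm high, filled with pale screws, in one of the stalls (which one varies). Origin: centre of its underside. About 0.3 to 0.65 kg.
- empty_1: Empty tin: loose low round grey tin 67 mm across, 34 mm high, open with nothing inside, in one of the stalls (which one varies). Origin: centre of its underside. 80 g.
- empty_2: Empty tin: loose low round grey tin 67 mm across, 34 mm high, open with nothing inside, in one of the stalls (which one varies). Origin: centre of its underside. 80 g.
- pencil: Bystander: yellow pencil 176 mm long lying behind the rack. Origin: centre of its underside.
- try_square: Bystander: try square 161 x 105 mm, wooden stock, lying left of the rack. Origin: centre of its underside.
- hex_set: Bystander: hex key set 105 mm long lying left of the rack. Origin: centre of its underside.
- screwdriver: Bystander: red screwdriver 210 mm long lying right of the rack. Origin: centre of its underside.
- tape_measure: Bystander: yellow tape measure 95 x 35 x 65 mm, behind the rack to the right. Origin: centre of its underside.
- pliers: Bystander: blue pliers 169 mm long lying behind the rack. Origin: centre of its underside.

How it is judged:
By the outcome, as a careful person would: the job done as asked, in the order asked, and still so for the second after the job is handed in, with the robot touching nothing.
It also fails if it takes over 64 s, if anything falls off the work surface, if the arm or the gripper's body presses on something with over 40 N, if the wrist force passes 120 N, or if a joint passes its speed limit or range.

## Working session

There is one attempt and no reset: what is moved stays moved. The work goes in short steps, each a Python script; the robot and the scene stay as the last script left them, time stands still between calls to the robot, and variables do not carry over. Pictures are saved under pics/ and viewed, at most 10 in all, crops included, and the job is handed in when it is done.

```bash
mkdir -p pics; python3 - <<'E'
from workcell import *
import cv2,pickle
d={}
for n in ("side","top"):
    c=camera(n); d[n]=c; cv2.imwrite(f"pics/{n}0.png",c["pixels"][:,:,::-1])
    print(n,c["camera_matrix"].round(1).tolist(),(-c["R"].T@c["t"]).round(3))
pickle.dump(d,open("cams.pkl","wb"))
print(sense()["t"])
E
```

```text
side [[448.3, 0.0, 320.0], [0.0, 448.3, 204.8], [0.0, 0.0, 1.0]] [0.064 0.941 0.977]
top [[443.2, 0.0, 312.3], [0.0, 443.2, 197.7], [0.0, 0.0, 1.0]] [0.086 0.195 1.29 ]
0.1
```

View pics/side0.png

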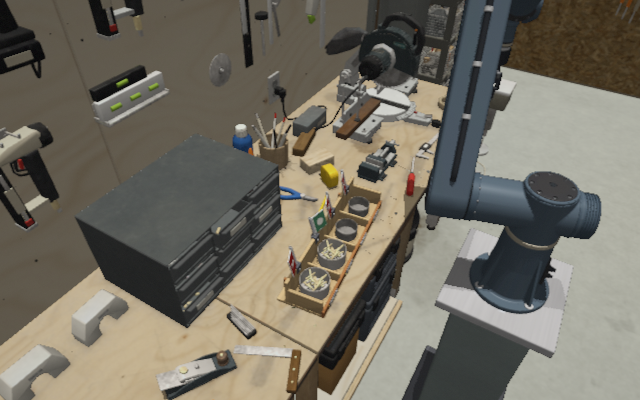

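View pics/top0.png

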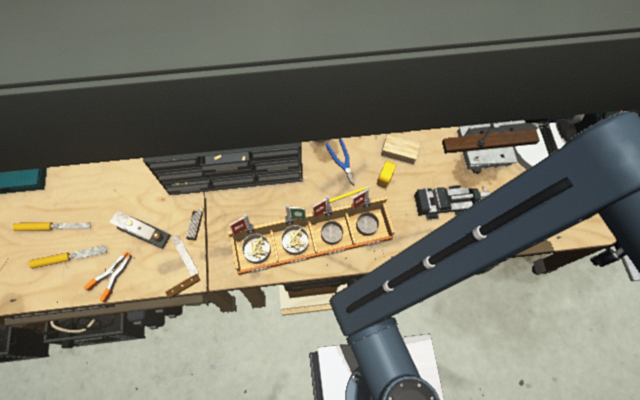

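Left to right the tins are full, full, empty, empty (top view 257,248; 294,240; 331,232; 367,223). The tags look red, green, red, red, but I'll zoom in to check and find the rack corners.

```bash
python3 - <<'E'
import cv2
a=cv2.imread("pics/top0.png")[175:280,220:400]
b=cv2.imread("pics/side0.png")[165:315,265:390]
cv2.imwrite("pics/topz.png",cv2.resize(a,None,fx=4.4,fy=4.4,interpolation=cv2.INTER_CUBIC))
cv2.imwrite("pics/sidez.png",cv2.resize(b,None,fx=4,fy=4,interpolation=cv2.INTER_CUBIC))
E
```

```text
(no output)
```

View pics/topz.png

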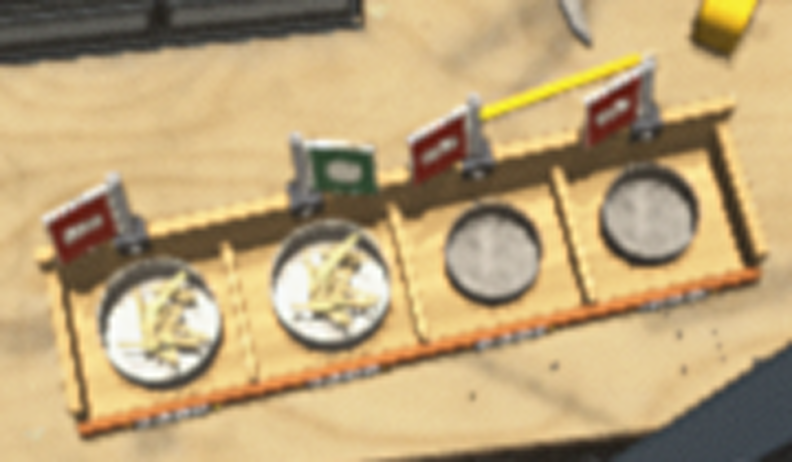

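View pics/sidez.png

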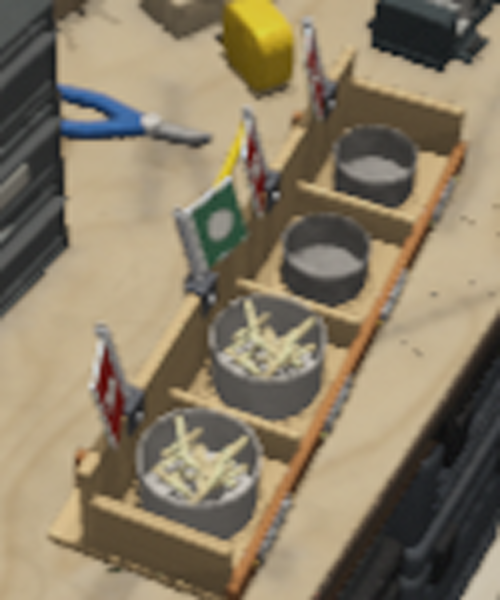

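Only the leftmost tag (full tin, red face) is wrong. I'll fit the rack pose and check the tag angles.

```bash
cat > geo.py <<'E'
import numpy as np
S,C=np.sin,np.cos
L=np.radians(15); A=np.array([S(L),0,C(L)]); E=np.array([C(L),0,-S(L)]); Y=np.array([0,1.,0])
def leaf(stall,q,r,h):  # rack-frame point on leaf: r from hinge, h along axis from origin
    f=np.radians(20)+q   # angle from +y toward robot
    y=[-.1725,-.0575,.0575,.1725][stall]
    return np.array([.052,y,.121])+A*h+r*(C(f)*Y-S(f)*E)
def world(p,P): 
    x,y,w=P; return np.array([x+C(w)*p[0]-S(w)*p[1],y+S(w)*p[0]+C(w)*p[1],p[2]])
E
python3 - <<'E'
from geo import *
import pickle
from scipy.optimize import least_squares
d=pickle.load(open("cams.pkl","rb"))
def proj(c,X): p=c["camera_matrix"]@(c["R"]@X+c["t"]); return p[:2]/p[2]
H=.027
T=lambda u,v:("top",((u+.5)/4.4-.5+220,(v+.5)/4.4-.5+175))
D=lambda u,v:("side",((u+.5)/4-.5+265,(v+.5)/4-.5+165))
r=lambda *a:(lambda q:np.array(a))
def lf(s,i,rr,h): return lambda q:leaf(s,q[i],rr,h)
obs=[(T(38,255),r(.0675,.235,.088)),(T(733,103),r(.0675,-.235,.088)),(T(762,268),r(-.0675,-.235,.024)),(T(80,425),r(-.0675,.235,.024)),
(D(350,50),r(.0675,-.235,.088)),(D(465,145),r(-.0675,-.235,.024)),
(T(45,218),lf(3,3,.05,H)),(T(62,262),lf(3,3,.05,-H)),(T(115,180),lf(3,3,0,H)),
(T(375,150),lf(2,2,.05,H)),(T(372,195),lf(2,2,.05,-H)),(T(297,142),lf(2,2,0,H)),(D(180,212),lf(2,2,0,H)),(D(232,178),lf(2,2,.05,H)),(D(246,240),lf(2,2,.05,-H)),
(T(410,148),lf(1,1,.05,H)),(T(420,182),lf(1,1,.05,-H)),(T(473,102),lf(1,1,0,H)),
(T(587,103),lf(0,0,.05,H)),(T(597,142),lf(0,0,.05,-H)),(T(648,64),lf(0,0,0,H))]
f=lambda v:np.concatenate([proj(d[c],world(fn(v[3:]),v[:3]))-np.array(p) for (c,p),fn in obs])
s=least_squares(f,[.55,.0,.1,0,0,2.44,0],loss="soft_l1")
print(s.x.round(4)); print(f(s.x).reshape(-1,2).round(1).tolist())
np.save("P.npy",s.x[:3])
P=s.x[:3]
for q in (0,1.22,2.44): print(q,world(leaf(3,q,0,0),P).round(3),world(leaf(3,q,.05,H),P).round(3),world(leaf(3,q,.05,-H),P).round(3))
E
```

```text
[0.4646 0.1384 0.1114 0.0458 0.0982 2.403  0.0366]
[[-2.2, -8.9], [-1.8, -8.3], [1.1, 3.4], [-0.5, 3.1], [-5.9, -3.2], [3.3, -0.2], [-0.3, -0.0], [-0.3, 0.5], [-0.1, -0.6], [-0.1, -0.6], [1.8, 0.0], [-0.2, -0.8], [0.4, 0.9], [0.7, -0.6], [1.4, -0.9], [0.6, -1.2], [-0.8, 2.0], [0.3, -0.3], [0.3, -0.3], [-2.5, 2.0], [0.4, -0.2]]
0 [0.497 0.316 0.121] [0.482 0.361 0.152] [0.469 0.36  0.099]
1.22 [0.497 0.316 0.121] [0.456 0.311 0.16 ] [0.442 0.31  0.108]
2.44 [0.497 0.316 0.121] [0.493 0.268 0.152] [0.479 0.266 0.099]
```

Rack pose and tag angles are consistent: tags 1, 3 and 4 are at the red stop, tag 2 at green. Next I'll check the cabinet clearance and plan the arc before moving.

```bash
cat > plan.py <<'E'
from geo import *
from scipy.spatial.transform import Rotation as R
P=np.load("P.npy")
def quat(yaw):  # tool down, tool y along rack y
    q=(R.from_euler("z",yaw)*R.from_matrix([[1,0,0],[0,-1,0],[0,0,-1]])).as_quat()
    return [float(q[3]),*map(float,q[:3])]
def tcp(q,d,r=.034,z=.115):
    f=np.radians(20)+q; n=S(f)*Y+C(f)*E; n[2]=0; n/=np.linalg.norm(n)
    h=.027 if q<1.22 else 0
    p=leaf(3,q,r,.027*np.clip((1.22-q)/1.22,-.3,1))+d*n
    w=world(p,P); w[2]=z; return w
E
python3 - <<'E'
from plan import *
import pickle
from workcell import inverse_kinematics
c=pickle.load(open("cams.pkl","rb"))["top"]
def ray(u,v,z):
    d=c["R"].T@np.linalg.inv(c["camera_matrix"])@[u,v,1]; o=-c["R"].T@c["t"]
    return (o+d*(z-o[2])/d[2]).round(3)
print("cab bottom",ray(302,180,0),ray(205,192,0),"top",ray(300,145,.24),ray(145,165,.24))
for q in (0,.6,1.2,1.7): 
    p=tcp(q,.027 if q==0 else .016); print(q,p.round(3))
p=tcp(0,.027)
for z in (.115,.36):
    p[2]=z
    for y in (P[2],P[2]+np.pi): print(z,inverse_kinematics(p,quat(y)))
E
```

```text
cab bottom [0.655 0.147 0.   ] [0.648 0.454 0.   ] top [0.652 0.15  0.24 ] [0.638 0.559 0.24 ]
0 [0.513 0.359 0.115]
0.6 [0.48  0.347 0.115]
1.2 [0.463 0.329 0.115]
1.7 [0.459 0.31  0.115]
0.115 [ 4.32310337e-01  6.72977120e-01  1.52515252e+00 -4.44089210e-16
  9.43463011e-01  1.89175347e+00]
0.115 [ 4.32310337e-01  6.72977120e-01  1.52515252e+00 -4.44089210e-16
  9.43463011e-01 -1.24983918e+00]
0.36 [ 4.32310337e-01  4.18824821e-01  1.25737707e+00 -4.44089210e-16
  1.46539076e+00  1.89175347e+00]
0.36 [ 4.32310337e-01  4.18824821e-01  1.25737707e+00 -4.44089210e-16
  1.46539076e+00 -1.24983918e+00]
```

```bash
python3 - <<'E'
from plan import *
from workcell import *
import cv2
s=sense(); move_l([.275,-.561,.36],velocity=.25)
set_gripper(0)
Q=quat(P[2]+np.pi); p=tcp(0,.035); p[2]=.36
move_to(p,Q)
p[2]=.115; move_l(p,velocity=.15)
f0=np.array(sense()["force"]); print(sense()["t"],f0.round(1))
for q,d in [(0,.02),(.2,.017),(.4,.016),(.6,.016),(.8,.016),(1.0,.016),(1.2,.016),(1.4,.016),(1.55,.016),(1.7,.016)]:
    move_l(tcp(q,d),velocity=.05)
    f=np.array(sense()["force"])-f0; print(q,f.round(1))
    if np.linalg.norm(f)>12: print("STOP"); break
c=camera("side"); cv2.imwrite("pics/s1.png",cv2.resize(c["pixels"][150:330,230:430,::-1],None,fx=3,fy=3,interpolation=cv2.INTER_CUBIC))
print(sense()["t"])
E
```

```text
6.65 [0.3 0.2 0.4]
0 [-0.3 -0.8  0.7]
0.2 [-0.6 -0.5  0.5]
0.4 [ 0.2  0.4 -0.3]
0.6 [ 0.8 -0.9  1.7]
0.8 [ 2.7 -0.9  4.3]
1.0 [ 0.4 -0.7  4. ]
1.2 [-1.1 -0.8  1.3]
1.4 [-1.2  0.4 -0.4]
1.55 [ 0.   0.7 -0.3]
1.7 [-0.5 -0.9 -0.6]
9.9583
```

View pics/s1.png

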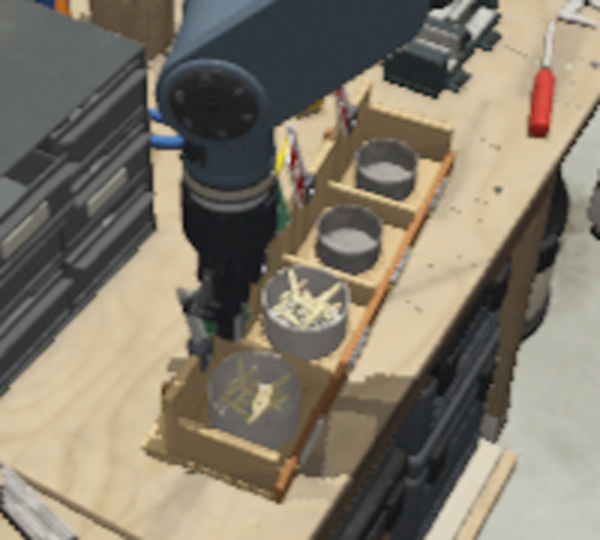

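Tag 1 (pin near 195,330) has swung over and shows green by the finger. I'll wait, retreat upward and clear the view.

```bash
python3 - <<'E'
from plan import *
from workcell import *
import cv2
pause(2)
p=np.array(sense()["tool_pos"]); p[1]+=.015; p[0]-=.008; move_l(p,velocity=.05)
p[2]=.36; move_l(p,velocity=.15)
move_to([.275,-.561,.36],quat(P[2]+np.pi))
pause(2)
c=camera("top"); a=cv2.resize(c["pixels"][175:280,220:400,::-1],None,fx=4,fy=4,interpolation=cv2.INTER_CUBIC)
cv2.imwrite("pics/t2.png",a); print(sense()["t"])
E
```

```text
Traceback (most recent call last):
workcell.PlanningError: the arm cannot take that pose within its joint ranges
```

```bash
python3 - <<'E'
from workcell import *
import cv2
movej([-1.294,.4,1.3,0,1.44,-.178])
pause(2)
c=camera("top"); a=cv2.resize(c["pixels"][175:280,220:400,::-1],None,fx=4,fy=4,interpolation=cv2.INTER_CUBIC)
cv2.imwrite("pics/t2.png",a); print(sense()["t"])
E
```

```text
19.4083
```

View pics/t2.png

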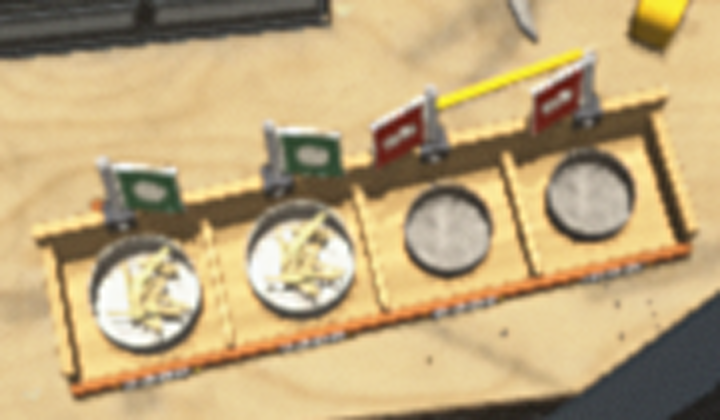

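The picture shows tag 1 (150,188) green beside tag 2 (310,155), both lying the same way. Tags 3 and 4 are still red at (400,135) and (557,98), and the tins have not moved.

```bash
python3 -c "
from workcell import *
print(hand_in())"
```

```text
the job is handed in; nothing more can be done
None
```

The job is handed in: only the leftmost tag was wrong, and I pushed it from red to green; in the last picture all four tags match their tins and lie at their stops, with the tins and rack unmoved.

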